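Put the sampling kit back into its foam inserts

TASK

The sampling run is over: put the kit back into the shadow-foam tray, each thing fully down on the yellow floor of the cut-out made for it: the two vials upright in the round wells (one in each, either way round), the timer standing in the short slot, the filter capsule lying in its own outline, and the pressure gauge dial up with its brass stem in the stem slot. Set things down rather than drop them, and leave the screw tin and the thread-tape spool where they are.

Things in the scene. Friction and masses are not known exactly. Their poses are not given: they have to be found in the camera images.
- vial_black: Sample vial with a black cap, standing: 26 mm in diameter, 54 mm high, glass to 41 mm, 22 g. Origin: centre of its underside, z up.
- vial_red: Sample vial with a red cap, standing: 26 mm in diameter, 54 mm high, glass to 41 mm, 22 g. Origin: centre of its underside, z up.
- timer: White bench timer standing on its edge: 18 mm thick (x), 62 mm long (y), 58 mm high (z), about 60 g. Origin: centre of its underside. Take it across its 18 mm.
- gauge: Pressure gauge lying on its back, dial up: round white case 51 mm in diameter, 24 mm high, its centre 11 mm from the origin along +x; brass stem 12 mm wide along -x, its end 37 mm from the origin, between 6 and 18 mm up. About 140 g. Origin: centre of the underside of the whole, z up. Take the case across y.
- filter: Pale blue-grey capsule filter lying down: round body 49 mm in diameter (x), 46 mm high (z) and 46 mm long (y), with a thin hose tail at each end, 94 mm over all along y, 36 to 68 g. Origin: centre of its underside. Take the body across x.
- foam_vials: Fixed charcoal foam insert 80 (x) x 120 (y) x 14 mm, one of four two by two in a tray, same yaw, 6 mm apart. Origin: centre of its underside. Yellow floor 5 mm up, 9 mm under the top. Two round wells, 42 mm in diameter, centred at y = +27 and y = -27 mm.
- foam_timer: Fixed charcoal foam insert 80 (x) x 120 (y) x 14 mm, one of four two by two in a tray, same yaw, 6 mm apart. Origin: centre of its underside. Yellow floor 5 mm up, 9 mm under the top. A plain slot 34 mm (x) by 78 mm (y) about the origin, with a round-ended finger recess across its middle, 60 mm (x) by 26 mm (y).
- foam_gauge: Fixed charcoal foam insert 80 (x) x 120 (y) x 14 mm, one of four two by two in a tray, same yaw, 6 mm apart. Origin: centre of its underside. Yellow floor 5 mm up, 9 mm under the top. A round recess 67 mm in diameter, centred at y = +11 mm, and from it a stem slot 30 mm wide (x) that ends at y = -45 mm: the gauge belongs here with its +x axis along the insert's +y and its origin over the insert's.
- foam_filter: Fixed charcoal foam insert 80 (x) x 120 (y) x 14 mm, one of four two by two in a tray, same yaw, 6 mm apart. Origin: centre of its underside. Yellow floor 5 mm up, 9 mm under the top. A body recess 66 mm (x) by 62 mm (y), end slots for the tails 32 mm wide (x) and 110 mm (y) over all, and a finger recess across the middle 74 mm (x) by 26 mm (y), all about the origin: the filter lies along y.
- screw_tin: Bystander: round pale tin with a lid, 57 mm in diameter, 22 mm high, loose. Origin: centre of its underside.
- ptfe_tape: Bystander: white spool of thread tape lying flat, 51 mm in diameter, 14 mm high, loose. Origin: centre of its underside.

How it is judged:
By the outcome, as a careful person would: the job done as asked, in the order asked, and still so for the second after the job is handed in, with the robot touching nothing.
It also fails if it takes over 144 s, if anything falls off the work surface, if the arm or the gripper's body presses on something with over 40 N, if the wrist force passes 120 N, or if a joint passes its speed limit or range.

ROBOT

A 6-joint arm with a two-finger parallel gripper is mounted at the origin on a cart in front of the work surface, level with it; the furniture and walls round the work are solid. World frame = base frame: x ahead of the robot, y to its left, z up, the work surface at z = 0. Lengths are in m, angles in rad, forces in N, time in s.
With the tool pointing down it reaches from about 0.425 to 0.95 m from the base axis. Payload 3.5 kg.
Tool frame: the origin (TCP) lies on the centre line of the jaws, within the pads' length; the fingertips stand 8 mm ahead of it and the grasp point (between the pads) lies 11 mm behind it; z points along the fingers, y is the line along which they close (so a half turn about z gives the same grasp; the last joint's range is limited). The gripper opens to 85 mm and grips with 20 to 120 N. Pads are 22 mm wide; open, the fingers measure 114 mm over their backs; the gripper's body (76 mm by 85 mm) begins 54 mm behind the grasp point. The pads swing forward as they close: fully open they stand 13 mm farther back than shut.
Start: joints at [1.091, 0.286, 1.577, -0, 1.279, -0.15], TCP at [0.219, 0.639, 0.239] pointing down, gripper open.
Joint ranges: [-2.77, 2.77], [-0.9, 2.22], [0.21, 2.48], [-1.53, 4.67], [0.24, 2.81], [-2.84, 2.84]. Speed limits (rad/s): [2.79, 2.79, 3.14, 3.14, 3.14, 3.14].

INTERFACE

Orientations are given as a unit quaternion [x, y, z, w].
In Python, from plant import ctrl gives the robot as it stands. The module is installed in compiled form; this text tells all that it offers.
- The arm moves only by the tool send_rows, never from a script. Its argument "steps" is a list of rows, each a list of 5 numbers: the shift along the tool's x, y, z in m, then the turn about the tool's z in degrees, then the opening, from -1 (shut) to 1 (fully open). A call has 1 to 12 rows; each row is the pose to reach, as a shift and turn from the pose commanded when the call began, along the tool's axes at that moment; what a row does not reach only later rows make up. A row lasts 1/10 s, in which the tool goes at most 50 mm and 8.59 degrees, less where a joint would pass 70% of its speed; a pose out of reach is approached as far as the arm can. A call with a gripper value outside its range is refused whole. The fingers move at their own pace and stop on an object; "squeeze" is the grip in N (left out, the last holds). Time passes only in rows, so rows that repeat a pose let the fingers close. It gives the time, the measured TCP pose, the force, the opening and the grip force at its end, in the units of the state.
- ctrl.get_state(): the state, without advancing time (a new reading comes with each control period).
- ctrl.read_camera(name): name is "scene" or "top"; returns the picture (400x640x3 uint8, red, green, blue); there is no depth.
- ctrl.calibration(name): a dict with "intrinsics" (3x3 intrinsics, pixels), "extrinsics" (4x4, takes a point from world to camera coordinates). Camera axes: x right, y up, looking along -z (the intrinsics and any distortion apply to the point x, -y, -z); pixel columns grow to the right and rows downward; lengths in m; the calibration is good to about 2 mm. A picture is of the moment at which its call begins. calibration takes no time and is no camera call.
- ctrl.sign_off(): hands the job in; it is judged then, once.
The state is a dict: "time": time; "qpos": joint angles; "dq": joint speeds; "joint_efforts": joint torques, N m; "eef_pos": TCP position; "tcp_rot": TCP orientation; "contact_force": force on the tool from outside, world axes, zero at the start; "wrist_torque": the same for the moment, N m; "opening": opening from 0.0 (shut) to 1.0 (fully open); "finger_force": force on a finger pad.
Only numpy, scipy, OpenCV 4.12 (cv2) and the standard library are available. Lean on these libraries where they do the work, as an engineer would, in place of code of your own. Each camera call takes 0.05 s, during which the arm holds its last target. There are 200 camera calls.

## Working session

There is one attempt and no reset: what is moved stays moved. The work goes in short steps, Python scripts to look and compute and a tool call to move; the robot and the scene stay as the last step left them, time stands still between calls to the robot, and variables do not carry over. Pictures are saved under pics/ and viewed, at most 14 in all, crops included, and the job is handed in when it is done.

Besides the shell and the picture viewer there is one more tool, called by a JSON object that holds its "method" and its "body", one argument or row to a line. send_rows: Moves the arm, as the interface text tells. Its arguments: {"type":"object","properties":{"steps":{"type":"array","items":{"type":"array","items":{"type":"number"}}},"squeeze":{"type":"number"}},"required":["steps"]}

```bash
mkdir -p pics; python3 - <<'E'
from plant import ctrl
import cv2,numpy as np
np.set_printoptions(precision=4,suppress=True)
for n in("top","scene"):
    im=ctrl.read_camera(n); cv2.imwrite(f"pics/{n}0.png",im[:,:,::-1])
    c=ctrl.calibration(n); print(n,{k:np.array(v) if k in("intrinsics","extrinsics") else v for k,v in c.items()})
print(ctrl.get_state())
E
```

```text
top {'intrinsics': array([[429.3609,   0.    , 309.1977],
       [  0.    , 429.3609, 195.5059],
       [  0.    ,   0.    ,   1.    ]]), 'extrinsics': array([[-0.0214, -0.9997, -0.0132, -0.0045],
       [ 0.9897, -0.023 ,  0.1411, -0.5083],
       [-0.1413, -0.01  ,  0.9899, -1.1442],
       [ 0.    ,  0.    ,  0.    ,  1.    ]])}
scene {'intrinsics': array([[389.9365,   0.    , 317.735 ],
       [  0.    , 389.9365, 200.3468],
       [  0.    ,   0.    ,   1.    ]]), 'extrinsics': array([[ 0.8234, -0.567 ,  0.0227, -0.4394],
       [ 0.2407,  0.3851,  0.8909, -0.1669],
       [-0.514 , -0.7281,  0.4536, -1.1157],
       [ 0.    ,  0.    ,  0.    ,  1.    ]])}
{'time': 0.1, 'qpos': array([ 1.091 ,  0.2871,  1.578 ,  0.    ,  1.2786, -0.15  ]), 'dq': array([-0.0009, -0.002 , -0.0055,  0.001 , -0.0007, -0.0003]), 'joint_efforts': array([  0.0005, -40.7295, -29.3701,  -0.0002,   0.0035,  -0.    ]), 'eef_pos': array([0.2183, 0.6381, 0.2381]), 'tcp_rot': array([ 0.1642,  0.9864, -0.001 , -0.0003]), 'contact_force': array([ 0.3087, -0.1835, -0.0006]), 'wrist_torque': array([ 0.0055, -0.0154,  0.0114]), 'finger_force': 0.0, 'opening': 1.0007208470352271}
```

View pics/top0.png

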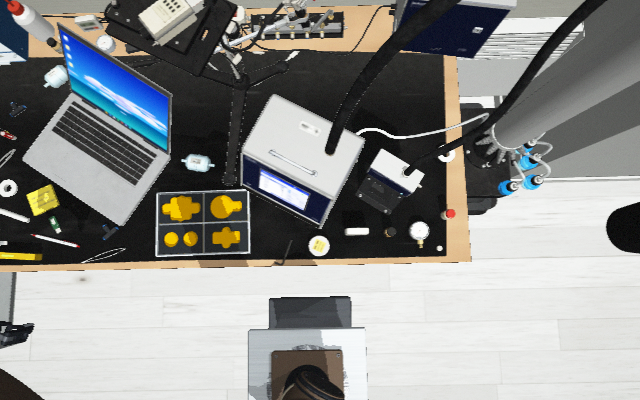

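View pics/scene0.png

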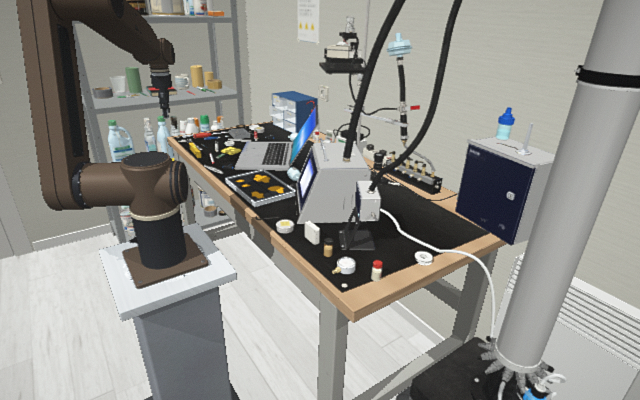

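The top view shows the tray at (155-250, 190-256), filter (198,162), tin (319,244), timer (356,231), black vial (390,232), gauge (419,231), red vial (450,214) and tape spool (447,155). Next I enlarge both views.

```bash
python3 - <<'E'
import cv2
t=cv2.imread("pics/top0.png"); s=cv2.imread("pics/scene0.png")
a=cv2.resize(t[145:265,145:265],None,fx=5,fy=5,interpolation=cv2.INTER_CUBIC)
b=cv2.resize(t[180:264,305:465],None,fx=5,fy=5,interpolation=cv2.INTER_CUBIC)
c=cv2.resize(s[205:295,265:445],None,fx=4.4,fy=4.4,interpolation=cv2.INTER_CUBIC)
cv2.imwrite("pics/a.png",a);cv2.imwrite("pics/b.png",b);cv2.imwrite("pics/c.png",c)
E
```

```text
(no output)
```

View pics/a.png

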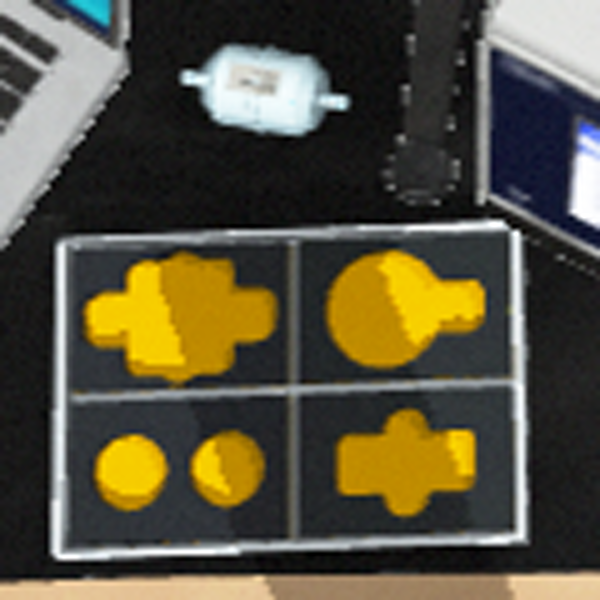

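View pics/b.png

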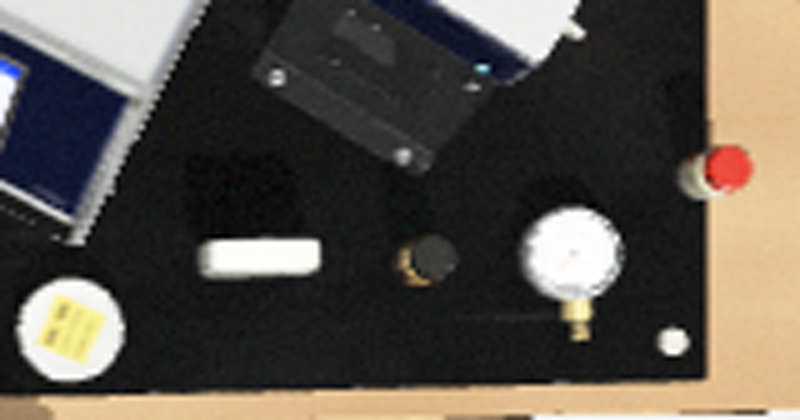

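View pics/c.png

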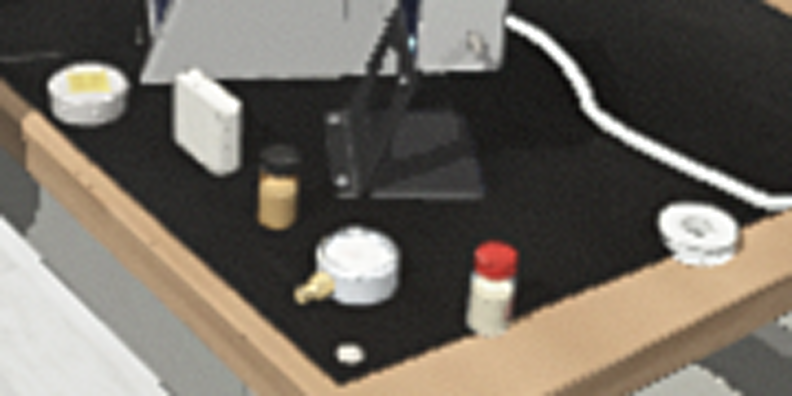

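The crops show cut-outs: filter top-left, gauge top-right (stem slot toward the right), vials bottom-left, timer bottom-right. The gauge lies with its stem toward the robot. Next I measure everything and look at the area around the tray from the side.

```bash
cat >h.py <<'E'
import cv2,numpy as np
np.set_printoptions(precision=4,suppress=True)
from plant import ctrl
def ray(n,uv):
    c=ctrl.calibration(n);K=np.array(c["intrinsics"]);E=np.array(c["extrinsics"]);R=E[:3,:3];C=-R.T@E[:3,3]
    d=np.linalg.inv(K)@[uv[0],uv[1],1]; return C,R.T@(d*[1,-1,-1])
def at(n,uv,z):
    C,d=ray(n,uv); return (C+d*(z-C[2])/d[2])[:2]
def proj(n,p):
    c=ctrl.calibration(n);K=np.array(c["intrinsics"]);E=np.array(c["extrinsics"])
    q=(E@np.r_[p,1])[:3]*[1,-1,-1]; return (K@q/q[2])[:2]
def blobs(im,roi,lo,hi,amin=15):
    x0,y0,x1,y1=roi; m=cv2.inRange(cv2.cvtColor(im[y0:y1,x0:x1],cv2.COLOR_BGR2HSV),np.array(lo),np.array(hi))
    cs,_=cv2.findContours(m,cv2.RETR_EXTERNAL,cv2.CHAIN_APPROX_NONE)
    out=[]
    for c in cs:
        M=cv2.moments(c)
        if M["m00"]>=amin: out.append((c.reshape(-1,2)+[x0,y0],np.array([M["m10"],M["m01"]])/M["m00"]+[x0,y0],M["m00"]))
    return sorted(out,key=lambda o:-o[2])
def ext(n,c,z):
    P=np.array([at(n,p,z) for p in c]); (cx,cy),(w,h),a=cv2.minAreaRect(P.astype(np.float32)*1000)
    return np.array([cx,cy,w,h,a])
E
python3 - <<'E'
from h import *
t=cv2.imread("pics/top0.png")
C,_=ray("top",(0,0));print("cam",C)
print("yellow z.014: centre, minrect mm")
for c,u,a in blobs(t,(157,192,250,255),(18,150,90),(35,255,255)): print(u,a,at("top",u,.014),ext("top",c,.014))
for nm,roi,lo,hi,z in [("tin",(305,230,335,262),(0,0,150),(180,255,255),.022),("timer",(342,224,372,240),(0,0,140),(180,60,255),.058),
 ("gaugecase",(405,218,434,242),(0,0,110),(180,70,255),.024),("stem",(405,235,434,250),(12,80,60),(35,255,255),.012),
 ("redcap",(436,205,460,222),(0,150,100),(8,255,255),.054),("spool",(434,144,458,166),(0,0,170),(180,60,255),.014),
 ("filter",(178,150,220,176),(70,5,90),(120,255,255),.023),("blackcap",(384,222,398,240),(0,0,45),(180,90,110),.054)]:
    for c,u,a in blobs(t,roi,lo,hi)[:2]: print(nm,u,a,at("top",u,z),ext("top",c,z))
s=cv2.imread("pics/scene0.png")
d=np.vstack([cv2.resize(s[130:220,210:340],(780,540),interpolation=cv2.INTER_CUBIC)])
cv2.imwrite("pics/d.png",d)
E
```

```text
cam [ 0.3413 -0.0277  1.2043]
yellow z.014: centre, minrect mm
[180.4041 208.0832] 631.0 [0.484  0.3457] [484.1557 345.2936  79.6059  94.2172  37.736 ]
[224.0793 206.2803] 487.5 [0.4863 0.2231] [485.9705 219.1907  64.9294  86.9763   0.0619]
[225.6264 237.0783] 364.0 [0.4003 0.2183] [400.62   218.6735  55.4755  75.0303   0.0997]
[170.6441 239.0097] 155.0 [0.3984 0.371 ] [398.4115 370.2502  39.3817  38.6508  88.757 ]
[190.0771 238.2519] 153.5 [0.3993 0.317 ] [399.2894 316.536   37.988   38.4644  44.7593]
tin [318.7272 245.5603] 305.5 [ 0.3712 -0.0388] [371.4346 -39.5615  54.7083  51.6479  88.7725]
tin [321.0957 260.0759] 50.5 [ 0.3318 -0.0443] [332.1104 -39.9541  78.9591   5.386   88.7828]
timer [356.9231 230.9808] 130.0 [ 0.4066 -0.141 ] [ 406.5835 -141.2647   58.7137   15.9491   88.7264]
gaugecase [419.091 230.521] 265.5 [ 0.4061 -0.3143] [ 405.9857 -314.1772   50.9897   52.7825   34.8426]
stem [419.3667 243.7444] 15.0 [ 0.3704 -0.3158] [ 371.047  -317.822    16.7623   19.1539   88.7465]
redcap [450.1373 213.0458] 51.0 [ 0.4493 -0.3925] [ 449.4255 -392.1924   21.3365   22.0097   86.2118]
spool [447.9033 156.5337] 96.5 [ 0.6133 -0.4098] [ 612.7909 -409.7801   27.4032   51.5031   23.2381]
filter [197.3626 162.5371] 364.0 [0.6112 0.2976] [611.3338 297.2854  94.2039  48.9617  88.5923]
blackcap [391.2145 231.0858] 50.5 [ 0.4046 -0.2328] [ 404.7798 -232.2195   21.3018   21.5154   87.3144]
```

View pics/d.png

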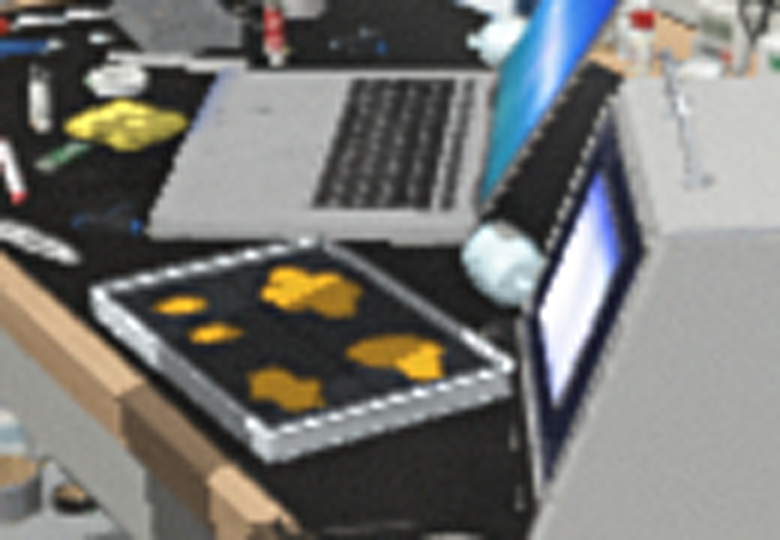

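The tray rim is only a little above the foam, and the instrument box stands just to its right and behind. I triangulate the box edges to get the transit height, and refine the filter and gauge yaw.

```bash
python3 - <<'E'
from h import *
t=cv2.imread("pics/top0.png"); s=cv2.imread("pics/scene0.png")
def pca(c,z):
    P=np.array([at("top",p,z) for p in c]);m=P.mean(0);w,v=np.linalg.eigh(np.cov((P-m).T));d=v[:,1];return m,np.degrees(np.arctan2(d[1],d[0]))
c=blobs(t,(178,150,220,176),(70,5,90),(120,255,255))[0][0]
x=c[:,0];L=c[x==x.min()].mean(0);R=c[x==x.max()].mean(0);a,b=at("top",L,.023),at("top",R,.023)
print("filter tails",L,R,(a+b)/2,np.linalg.norm(a-b),np.degrees(np.arctan2(*(a-b)[::-1])),pca(c,.023))
print("timer",pca(blobs(t,(342,224,372,240),(0,0,140),(180,60,255))[0][0],.058))
ys,xs=np.nonzero(cv2.inRange(cv2.cvtColor(t,cv2.COLOR_BGR2HSV),np.array((12,70,60)),np.array((35,255,255)))[235:250,405:434]);print("stem px",xs.min()+405,xs.max()+405,ys.min()+235,ys.max()+235,xs.mean()+405,ys.mean()+235, at("top",(xs.mean()+405,ys.mean()+235),.012))
for n,u in [("box bot right",(322,226)),("box bot left",(243,183)),("rod end",(229,181))]:
    for z in(0,.2):
        p=at("top",u,z);print(n,z,p,"scene",proj("scene",np.r_[p,z]))
for z in(.15,.2,.25,.3): p=at("top",(332,193),z);q=at("top",(243,150),z);print("boxtop R/L",z,p,proj("scene",np.r_[p,z]),q,proj("scene",np.r_[q,z]))
e=np.hstack([cv2.resize(s[120:240,270:390],(480,480),interpolation=cv2.INTER_CUBIC)]);cv2.imwrite("pics/e.png",e)
E
```

```text
filter tails [181. 160.] [214. 165.] [0.6113 0.2973] 0.09506625507719742 79.89540732178516 (array([0.611 , 0.2972]), np.float64(77.84174899532488))
timer (array([ 0.4066, -0.1412]), np.float64(90.5481608890817))
stem px 417 423 240 247 420.13513513513516 243.27027027027026 [ 0.3717 -0.318 ]
box bot right 0 [ 0.426  -0.0495] scene [299.5476 225.3984]
box bot right 0.2 [ 0.412  -0.0459] scene [295.1576 170.2861]
box bot left 0 [0.5536 0.1725] scene [296.9328 191.9734]
box bot left 0.2 [0.5184 0.1392] scene [293.3659 147.2465]
rod end 0 [0.5604 0.2125] scene [293.0758 187.8846]
rod end 0.2 [0.524  0.1726] scene [289.9042 144.361 ]
boxtop R/L 0.15 [ 0.4968 -0.0737] [322.3482 182.2684] [0.6117 0.1476] [313.4699 155.0272]
boxtop R/L 0.2 [ 0.4894 -0.0715] [320.4762 168.0125] [0.5989 0.1392] [312.0844 143.5087]
boxtop R/L 0.25 [ 0.482  -0.0693] [318.5266 153.1652] [0.586  0.1309] [310.629  131.4086]
boxtop R/L 0.3 [ 0.4747 -0.0672] [316.4944 137.6891] [0.5732 0.1226] [309.0981 118.6815]
```

View pics/e.png

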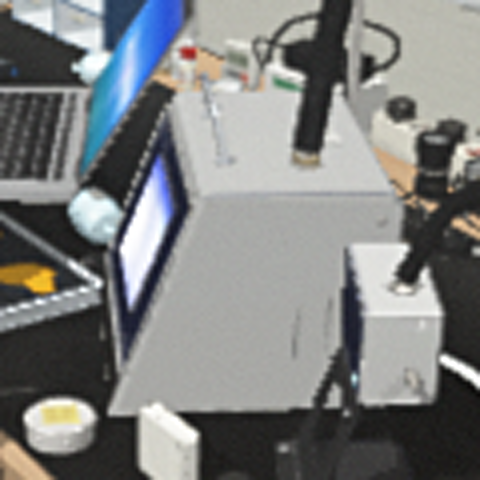

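The box is about 0.20 m high with its top front edge at x≈0.49, so I carry at TCP z≈0.27 or more. First I move over the tray and square the tool with the world axes.

{"method": "send_rows", "body": {
  "steps": [
    [-0.309, -0.252, -0.031, 71.1, 1],
    [-0.309, -0.252, -0.031, 71.1, 1],
    [-0.309, -0.252, -0.031, 71.1, 1],
    [-0.309, -0.252, -0.031, 71.1, 1],
    [-0.309, -0.252, -0.031, 71.1, 1],
    [-0.309, -0.252, -0.031, 71.1, 1],
    [-0.309, -0.252, -0.031, 71.1, 1],
    [-0.309, -0.252, -0.031, 71.1, 1],
    [-0.309, -0.252, -0.031, 71.1, 1],
    [-0.309, -0.252, -0.031, 71.1, 1],
    [-0.309, -0.252, -0.031, 71.1, 1]
  ],
  "squeeze": 30
}}

```text
time: 1.2
eef_pos: [0.4289, 0.3002, 0.2699]
tcp_rot: [0.707, 0.708, -0.0, -0.0]
contact_force: [-0.5, 0.5, 0.6]
opening: 1.001
finger_force: 0.0
```

{"method": "send_rows", "body": {
  "steps": [
    [-0.3, 0.02, 0, 0, 1],
    [-0.3, 0.02, 0, 0, 1],
    [-0.3, 0.02, 0, 0, 1],
    [-0.3, 0.02, 0, 0, 1],
    [-0.3, 0.02, 0, 0, 1],
    [-0.5335, -0.025, 0, 0, 1],
    [-0.5335, -0.025, 0, 0, 1],
    [-0.5335, -0.025, 0, 0, 1],
    [-0.5335, -0.025, 0, 0, 1],
    [-0.5335, -0.025, 0, 0, 1],
    [-0.5335, -0.025, 0, 0, 1],
    [-0.5335, -0.025, 0, 0, 1]
  ]
}}

```text
time: 2.4
eef_pos: [0.4041, -0.2359, 0.27]
tcp_rot: [0.708, 0.706, -0.0, -0.0]
contact_force: [0.2, 0.8, -0.4]
opening: 0.996
finger_force: 0.0
```

{"method": "send_rows", "body": {
  "steps": [
    [0, 0, 0.05, 0, 1],
    [0, 0, 0.1, 0, 1],
    [0, 0, 0.15, 0, 1],
    [0, 0, 0.2, 0, 1],
    [0, 0, 0.23, 0, 1],
    [0, 0, 0.244, 0, 1],
    [0, 0, 0.244, 0, 1],
    [0, 0, 0.244, 0, -1],
    [0, 0, 0.244, 0, -1],
    [0, 0, 0.244, 0, -1],
    [0, 0, 0.244, 0, -1],
    [0, 0, 0.244, 0, -1]
  ]
}}

```text
time: 3.6
eef_pos: [0.405, -0.2339, 0.0274]
tcp_rot: [0.707, 0.707, 0.0, 0.001]
contact_force: [-0.3, 0.8, 3.5]
opening: 0.286
finger_force: 30.1
```

{"method": "send_rows", "body": {
  "steps": [
    [0, 0, 0, 0, -1],
    [0, 0, 0, 0, -1],
    [0, 0, 0, 0, -1]
  ]
}}

```text
time: 3.9
eef_pos: [0.405, -0.234, 0.0274]
tcp_rot: [0.707, 0.707, 0.0, 0.001]
contact_force: [-0.7, 1.0, 6.1]
opening: 0.28
finger_force: 30.3
```

{"method": "send_rows", "body": {
  "steps": [
    [0, 0, -0.02, 0, -1],
    [0, 0, -0.06, 0, -1],
    [0, 0, -0.11, 0, -1],
    [0, 0, -0.16, 0, -1],
    [0, 0, -0.21, 0, -1],
    [0.0, 0, -0.25, 0, -1],
    [0.05, 0.02, -0.25, 0, -1],
    [0.1, 0.03, -0.25, 0, -1],
    [0.15, 0.035, -0.25, 0, -1],
    [0.2, 0.045, -0.25, 0, -1],
    [0.25, 0.045, -0.25, 0, -1],
    [0.3, 0.045, -0.25, 0, -1]
  ]
}}

```text
time: 5.1
eef_pos: [0.4488, 0.0626, 0.2759]
tcp_rot: [0.707, 0.707, -0.0, -0.0]
contact_force: [0.8, -0.1, -0.6]
opening: 0.279
finger_force: 29.8
```

{"method": "send_rows", "body": {
  "steps": [
    [0.05, 0, 0, 0, -1],
    [0.1, 0, 0, 0, -1],
    [0.15, 0, 0, 0, -1],
    [0.2, 0, 0, 0, -1],
    [0.25, -0.02, 0, 0, -1],
    [0.29, -0.04, 0, 0, -1],
    [0.3045, -0.0516, 0.03, 0, -1],
    [0.3045, -0.0516, 0.08, 0, -1],
    [0.3045, -0.0516, 0.13, 0, -1],
    [0.3045, -0.0516, 0.18, 0, -1],
    [0.3045, -0.0516, 0.21, 0, -1],
    [0.3045, -0.0516, 0.21, 0, -1]
  ]
}}

```text
time: 6.3
eef_pos: [0.3936, 0.3625, 0.0604]
tcp_rot: [0.707, 0.707, -0.006, -0.001]
contact_force: [-1.3, -0.2, -0.1]
opening: 0.285
finger_force: 29.8
```

```bash
python3 - <<'E'
from h import *
print(ctrl.get_state()["eef_pos"])
t=ctrl.read_camera("top")[:,:,::-1];s=ctrl.read_camera("scene")[:,:,::-1]
a=cv2.resize(t[170:290,120:270],(500,400),interpolation=cv2.INTER_CUBIC);b=cv2.resize(s[120:240,180:300],(400,400),interpolation=cv2.INTER_CUBIC)
cv2.imwrite("pics/f.png",np.hstack([a,b])[:,:800])
E
```

```text
[0.3936 0.3625 0.0604]
```

View pics/f.png

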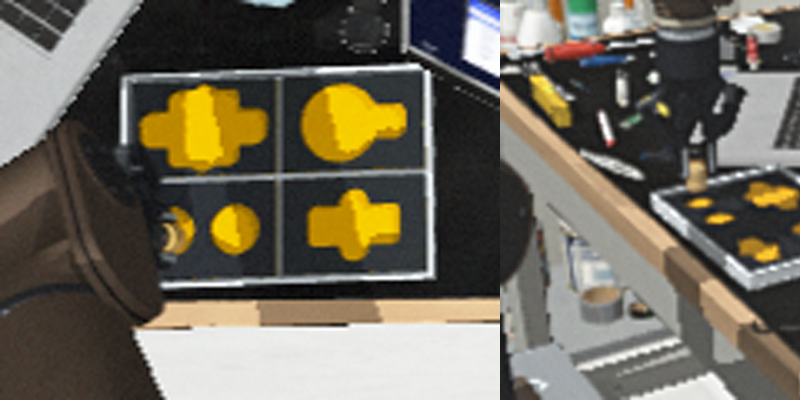

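The vial hangs over the left well. The pose is 8 mm off the target, so I let it settle before going down.

{"method": "send_rows", "body": {
  "steps": [
    [0, 0, 0, 0, -1],
    [0, 0, 0, 0, -1]
  ]
}}

```text
time: 6.6
eef_pos: [0.3994, 0.3663, 0.0691]
tcp_rot: [0.707, 0.707, 0.003, 0.001]
contact_force: [-0.4, -0.4, 0.1]
opening: 0.285
finger_force: 29.8
```

{"method": "send_rows", "body": {
  "steps": [
    [0.004, 0, 0.01, 0, -1],
    [0.004, 0, 0.02, 0, -1],
    [0.004, 0, 0.028, 0, -1],
    [0.004, 0, 0.032, 0, -1],
    [0.004, 0, 0.032, 0, -1],
    [0.004, 0, 0.032, 0, -1]
  ]
}}

```text
time: 7.2
eef_pos: [0.3976, 0.3693, 0.035]
tcp_rot: [0.707, 0.707, -0.001, -0.0]
contact_force: [-2.8, -2.2, 7.4]
opening: 0.279
finger_force: 29.7
```

{"method": "send_rows", "body": {
  "steps": [
    [0, 0, 0, 0, -1],
    [0, 0, 0, 0, -1]
  ]
}}

```text
time: 7.4
eef_pos: [0.3976, 0.3693, 0.035]
tcp_rot: [0.707, 0.707, -0.001, -0.0]
contact_force: [-3.1, -1.9, 8.8]
opening: 0.288
finger_force: 29.7
```

```bash
python3 - <<'E'
from h import *
t=ctrl.read_camera("top")[:,:,::-1];s=ctrl.read_camera("scene")[:,:,::-1]
a=cv2.resize(t[200:260,140:215],(500,400),interpolation=cv2.INTER_CUBIC);b=cv2.resize(s[130:200,215:285],(300,400),interpolation=cv2.INTER_CUBIC)
cv2.imwrite("pics/g.png",np.hstack([a,b]))
E
```

```text
(no output)
```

View pics/g.png

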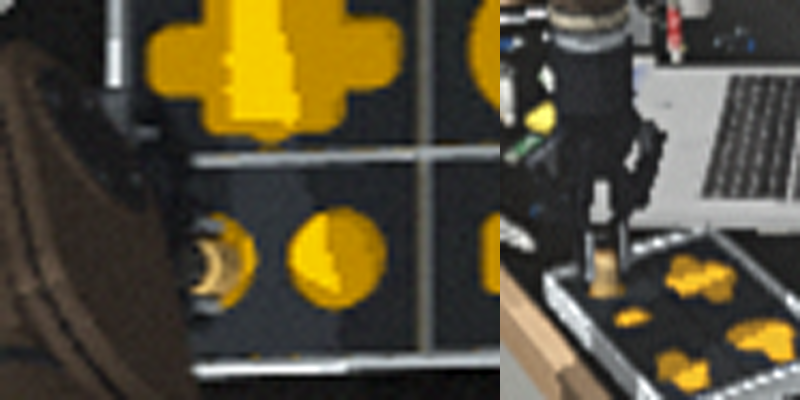

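{"method": "send_rows", "body": {
  "steps": [
    [0, 0, 0.002, 0, -1],
    [0, 0, 0.002, 0, -1],
    [0, 0, 0.002, 0, -1]
  ]
}}

```text
time: 7.8
eef_pos: [0.3979, 0.3695, 0.0348]
tcp_rot: [0.707, 0.707, -0.001, -0.0]
contact_force: [-5.7, -4.2, 17.2]
opening: 0.287
finger_force: 30.5
```

{"method": "send_rows", "body": {
  "steps": [
    [0, 0, -0.001, 0, -1],
    [0, 0, -0.001, 0, -0.2],
    [0, 0, -0.001, 0, 0],
    [0, 0, -0.001, 0, 0],
    [0, 0, -0.001, 0, 0],
    [0, 0, -0.04, 0, 0],
    [0, 0, -0.08, 0, 0],
    [0, 0, -0.12, 0, 0],
    [-0.05, 0.02, -0.17, 0, 0],
    [-0.1, 0.03, -0.22, 0, 0],
    [-0.15, 0.04, -0.24, 0, 0.4],
    [-0.2, 0.05, -0.24, 0, 1]
  ]
}}

```text
time: 9.0
eef_pos: [0.44, 0.2109, 0.2637]
tcp_rot: [0.706, 0.708, 0.002, 0.001]
contact_force: [1.0, -0.9, 0.1]
opening: 0.824
finger_force: 0.0
```

```bash
python3 - <<'E'
from h import *
print(ctrl.get_state()["eef_pos"])
t=ctrl.read_camera("top")[:,:,::-1];s=ctrl.read_camera("scene")[:,:,::-1]
a=cv2.resize(t[200:260,150:225],(500,400),interpolation=cv2.INTER_CUBIC);b=cv2.resize(s[130:200,215:285],(300,400),interpolation=cv2.INTER_CUBIC)
cv2.imwrite("pics/i.png",np.hstack([a,b]))
E
```

```text
[0.44   0.2109 0.2637]
```

View pics/i.png

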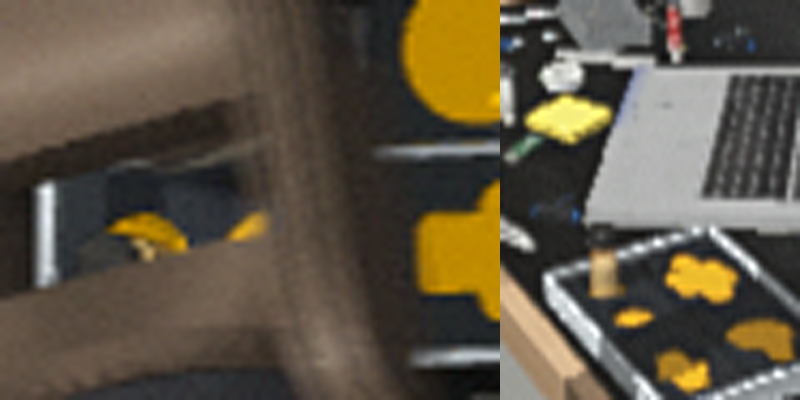

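The black vial stands upright in the left well. Next, the red vial.

{"method": "send_rows", "body": {
  "steps": [
    [-0.05, 0, 0, 0, 1],
    [-0.1, 0, 0, 0, 1],
    [-0.15, 0, 0, 0, 1],
    [-0.2, 0, 0, 0, 1],
    [-0.25, 0, 0, 0, 1],
    [-0.3, 0, 0, 0, 1],
    [-0.35, 0, 0, 0, 1],
    [-0.4, 0, 0, 0, 1],
    [-0.45, 0, 0, 0, 1],
    [-0.5, 0, 0, 0, 1],
    [-0.55, 0.002, 0, 0, 1],
    [-0.563, 0.002, 0, 0, 1]
  ]
}}

```text
time: 10.3
eef_pos: [0.4404, -0.3552, 0.2593]
tcp_rot: [0.708, 0.706, -0.0, -0.0]
contact_force: [-0.1, 0.6, -0.0]
opening: 1.0
finger_force: 0.0
```

{"method": "send_rows", "body": {
  "steps": [
    [0, 0, 0.05, 0, 1],
    [0, 0, 0.1, 0, 1],
    [0, 0, 0.15, 0, 1],
    [0, 0, 0.17, 0, 1],
    [0, 0, 0.17, 0, 1],
    [0, 0, 0.17, 0, 1]
  ]
}}

```text
time: 10.9
eef_pos: [0.4414, -0.3509, 0.0907]
tcp_rot: [0.707, 0.707, 0.0, -0.0]
contact_force: [-0.1, 0.2, 0.5]
opening: 0.996
finger_force: 0.0
```

{"method": "send_rows", "body": {
  "steps": [
    [-0.043, 0.009, 0, 0, 1],
    [-0.043, 0.009, 0, 0, 1],
    [-0.043, 0.009, 0, 0, 1],
    [-0.043, 0.009, 0.04, 0, 1],
    [-0.043, 0.009, 0.063, 0, 1],
    [-0.043, 0.009, 0.063, 0, 1],
    [-0.043, 0.009, 0.063, 0, -1],
    [-0.043, 0.009, 0.063, 0, -1],
    [-0.043, 0.009, 0.063, 0, -1],
    [-0.043, 0.009, 0.063, 0, -1],
    [-0.043, 0.009, 0.063, 0, -1],
    [-0.043, 0.009, 0.063, 0, -1]
  ]
}}

```text
time: 12.1
eef_pos: [0.4506, -0.3952, 0.0291]
tcp_rot: [0.707, 0.707, -0.0, 0.001]
contact_force: [-0.3, 1.3, 5.7]
opening: 0.281
finger_force: 29.6
```

{"method": "send_rows", "body": {
  "steps": [
    [0, 0, 0, 0, -1],
    [0, 0, 0, 0, -1],
    [0, 0, -0.02, 0, -1],
    [0, 0, -0.06, 0, -1],
    [0, 0, -0.11, 0, -1],
    [0, 0, -0.16, 0, -1],
    [0, 0, -0.21, 0, -1],
    [0, 0, -0.25, 0, -1],
    [0.02, 0, -0.25, 0, -1],
    [0.06, 0, -0.25, 0, -1],
    [0.11, 0, -0.25, 0, -1],
    [0.16, 0, -0.25, 0, -1]
  ]
}}

```text
time: 13.3
eef_pos: [0.4494, -0.233, 0.2771]
tcp_rot: [0.708, 0.707, 0.0, -0.0]
contact_force: [-0.1, 0.4, 0.2]
opening: 0.287
finger_force: 29.7
```

{"method": "send_rows", "body": {
  "steps": [
    [0.045, 0, 0, 0, -1],
    [0.09, 0, 0, 0, -1],
    [0.135, 0, 0, 0, -1],
    [0.18, 0, 0, 0, -1],
    [0.225, 0, 0, 0, -1],
    [0.27, 0, 0, 0, -1],
    [0.315, 0, 0, 0, -1],
    [0.36, 0, 0, 0, -1],
    [0.405, 0, 0, 0, -1],
    [0.45, 0, 0, 0, -1],
    [0.45, 0, 0, 0, -1],
    [0.45, 0, 0, 0, -1]
  ]
}}

```text
time: 14.5
eef_pos: [0.4493, 0.2163, 0.277]
tcp_rot: [0.706, 0.708, -0.001, -0.0]
contact_force: [-0.1, -1.2, 0.1]
opening: 0.283
finger_force: 29.7
```

{"method": "send_rows", "body": {
  "steps": [
    [0.04, -0.02, 0, 0, -1],
    [0.08, -0.04, 0, 0, -1],
    [0.1, -0.05, 0, 0, -1],
    [0.1, -0.05, 0.04, 0, -1],
    [0.1, -0.05, 0.08, 0, -1],
    [0.1, -0.05, 0.12, 0, -1],
    [0.1, -0.05, 0.16, 0, -1],
    [0.1, -0.05, 0.19, 0, -1],
    [0.1, -0.05, 0.2, 0, -1],
    [0.1, -0.05, 0.2, 0, -1],
    [0.1, -0.05, 0.2, 0, -1],
    [0.1, -0.05, 0.2, 0, -1]
  ]
}}

```text
time: 15.7
eef_pos: [0.4016, 0.3161, 0.0799]
tcp_rot: [0.707, 0.707, 0.002, 0.001]
contact_force: [0.5, 0.2, -0.6]
opening: 0.282
finger_force: 29.7
```

{"method": "send_rows", "body": {
  "steps": [
    [0.001, -0.002, 0.01, 0, -1],
    [0.001, -0.002, 0.02, 0, -1],
    [0.001, -0.002, 0.03, 0, -1],
    [0.001, -0.002, 0.037, 0, -1],
    [0.001, -0.002, 0.041, 0, -1],
    [0.001, -0.002, 0.044, 0, -1],
    [0.001, -0.002, 0.045, 0, -1],
    [0.001, -0.002, 0.045, 0, -1]
  ]
}}

```text
time: 16.5
eef_pos: [0.3987, 0.3172, 0.0366]
tcp_rot: [0.707, 0.707, -0.001, -0.0]
contact_force: [-7.9, -5.1, 25.3]
opening: 0.281
finger_force: 32.7
```

{"method": "send_rows", "body": {
  "steps": [
    [0, 0, -0.002, 0, -1],
    [0, 0, -0.002, 0, -1],
    [0, 0, -0.002, 0, -0.2],
    [0, 0, -0.002, 0, 0],
    [0, 0, -0.002, 0, 0],
    [0, 0, -0.002, 0, 0],
    [0, 0, -0.04, 0, 0],
    [0, 0, -0.08, 0, 0],
    [0, 0, -0.12, 0, 0],
    [0, 0.02, -0.17, 0, 0.5],
    [0, 0.05, -0.22, 0, 1],
    [-0.03, 0.05, -0.24, 0, 1]
  ]
}}

```text
time: 17.7
eef_pos: [0.4502, 0.2881, 0.2763]
tcp_rot: [0.706, 0.708, 0.003, 0.001]
contact_force: [1.9, -0.9, 0.3]
opening: 0.977
finger_force: 0.0
```

{"method": "send_rows", "body": {
  "steps": [
    [-0.045, 0, 0, 0, 1],
    [-0.09, 0, 0, 0, 1],
    [-0.135, 0, 0, 0, 1],
    [-0.18, 0, 0, 0, 1],
    [-0.225, 0, 0, 0, 1],
    [-0.27, 0, 0, 0, 1],
    [-0.315, 0, 0, 0, 1],
    [-0.36, 0, 0, 0, 1],
    [-0.4, -0.02, 0, 0, 1],
    [-0.43, -0.04, 0, 0, 1],
    [-0.43, -0.04, 0, 0, 1],
    [-0.43, -0.04, 0, 0, 1]
  ]
}}

```text
time: 18.9
eef_pos: [0.4076, -0.1438, 0.2722]
tcp_rot: [0.708, 0.706, 0.0, -0.0]
contact_force: [-0.2, 0.9, -0.1]
opening: 1.001
finger_force: 0.0
```

```bash
cat >> h.py <<'E'
def vials():
    t=ctrl.read_camera("top")[:,:,::-1].copy();s=ctrl.read_camera("scene")[:,:,::-1].copy();cv2.imwrite("pics/lt.png",t);cv2.imwrite("pics/ls.png",s)
    for z in(.054,.06):
        for n,lo,hi in(("red",(0,150,90),(8,255,255)),):
            for c,u,a in blobs(t,(160,220,215,250),lo,hi)[:1]: print(n,z,at("top",u,z),a)
    for n,im,roi in(("top",t,(157,215,215,255)),("scene",s,(215,130,290,220))):
        for c,u,a in blobs(im,roi,(0,150,90),(8,255,255))[:1]: print(n,"red px",u,"expected",proj(n,[.399,.317,.054]),proj(n,[.399,.317,.059]))
    print(ctrl.get_state()["eef_pos"])
E
python3 -c "from h import *;vials()"
```

```text
red 0.054 [0.398  0.3195] 55.5
red 0.06 [0.3977 0.3177] 55.5
top red px [184.8438 238.1051] expected [185.7817 237.716 ] [185.2237 237.634 ]
[ 0.4081 -0.1428  0.2724]
```

{"method": "send_rows", "body": {
  "steps": [
    [0.001, 0, 0.05, 0, 1],
    [0.001, 0, 0.1, 0, 1],
    [0.001, 0, 0.15, 0, 1],
    [0.001, 0, 0.19, 0, 1],
    [0.001, 0, 0.22, 0, 1],
    [0.001, 0, 0.24, 0, 1],
    [0.001, 0, 0.24, 0, 1],
    [0.001, 0, 0.24, 0, -1],
    [0.001, 0, 0.24, 0, -1],
    [0.001, 0, 0.24, 0, -1],
    [0.001, 0, 0.24, 0, -1],
    [0.001, 0, 0.24, 0, -1]
  ],
  "squeeze": 35
}}

```text
time: 20.2
eef_pos: [0.4085, -0.1428, 0.0334]
tcp_rot: [0.707, 0.707, 0.0, 0.001]
contact_force: [0.5, 1.0, 1.0]
opening: 0.205
finger_force: 39.0
```

{"method": "send_rows", "body": {
  "steps": [
    [0, 0, 0, 0, -1],
    [0, 0, 0, 0, -1],
    [0, 0, -0.02, 0, -1],
    [0, 0, -0.06, 0, -1],
    [0, 0, -0.11, 0, -1],
    [0, 0, -0.16, 0, -1],
    [0, 0, -0.21, 0, -1],
    [0, 0.01, -0.25, 0, -1],
    [0.03, 0.03, -0.25, 0, -1],
    [0.07, 0.04, -0.25, 0, -1],
    [0.11, 0.04, -0.25, 0, -1],
    [0.15, 0.04, -0.25, 0, -1]
  ]
}}

```text
time: 21.4
eef_pos: [0.4475, 0.009, 0.2817]
tcp_rot: [0.707, 0.707, -0.0, -0.001]
contact_force: [0.5, -0.8, -0.4]
opening: 0.205
finger_force: 38.7
```

{"method": "send_rows", "body": {
  "steps": [
    [0.045, 0, 0, 0, -1],
    [0.09, 0, 0, 0, -1],
    [0.135, 0, 0, 0, -1],
    [0.175, -0.01, 0, 0, -1],
    [0.208, -0.03, 0, 1, -1],
    [0.208, -0.047, 0.02, 1, -1],
    [0.208, -0.047, 0.06, -1, -1],
    [0.208, -0.047, 0.1, -1, -1],
    [0.208, -0.047, 0.15, -1, -1],
    [0.208, -0.047, 0.19, -1, -1],
    [0.208, -0.047, 0.2, -1, -1],
    [0.208, -0.047, 0.2, -1, -1]
  ]
}}

```text
time: 22.6
eef_pos: [0.3994, 0.2151, 0.0809]
tcp_rot: [0.701, 0.713, -0.002, -0.001]
contact_force: [-0.2, 0.3, 0.5]
opening: 0.203
finger_force: 38.7
```

{"method": "send_rows", "body": {
  "steps": [
    [0, 0, 0, 0, -1],
    [0, 0, 0, 0, -1]
  ]
}}

```text
time: 22.8
eef_pos: [0.403, 0.2162, 0.0852]
tcp_rot: [0.701, 0.713, 0.002, 0.001]
contact_force: [-0.7, -0.1, -1.7]
opening: 0.2
finger_force: 38.7
```

{"method": "send_rows", "body": {
  "steps": [
    [0.001, -0.001, 0.01, 0, -1],
    [0.001, -0.001, 0.02, 0, -1],
    [0.001, -0.001, 0.03, 0, -1],
    [0.001, -0.001, 0.036, 0, -1],
    [0.001, -0.001, 0.04, 0, -1],
    [0.001, -0.001, 0.042, 0, -1],
    [0.001, -0.001, 0.042, 0, -1],
    [0.001, -0.001, 0.042, 0, -1]
  ]
}}

```text
time: 23.6
eef_pos: [0.3997, 0.2165, 0.0414]
tcp_rot: [0.701, 0.713, -0.001, -0.0]
contact_force: [-3.8, -1.6, 8.2]
opening: 0.209
finger_force: 40.1
```

{"method": "send_rows", "body": {
  "steps": [
    [0, 0, -0.001, 0, -1],
    [0, 0, -0.001, 0, -0.4],
    [0, 0, -0.001, 0, -0.2],
    [0, 0, -0.001, 0, -0.2],
    [0, 0, -0.001, 0, -0.2],
    [0, 0, -0.03, 0, -0.2],
    [0, 0, -0.07, 0, -0.2],
    [0, 0, -0.12, 0, -0.2],
    [0.01, 0.01, -0.16, 0, 0.5],
    [0.03, 0.04, -0.19, 3, 1],
    [0.05, 0.08, -0.19, 6, 1],
    [0.06, 0.12, -0.19, 9, 1]
  ]
}}

```text
time: 24.8
eef_pos: [0.5206, 0.2804, 0.2327]
tcp_rot: [0.755, 0.656, 0.002, 0.001]
contact_force: [0.4, 0.1, -0.8]
opening: 1.0
finger_force: 0.0
```

{"method": "send_rows", "body": {
  "steps": [
    [0, 0, 0, 2, 1],
    [0, 0, 0, 2, 1],
    [0, 0, 0, 2, 1]
  ]
}}

```text
time: 25.1
eef_pos: [0.5183, 0.2785, 0.2301]
tcp_rot: [0.766, 0.643, -0.001, -0.0]
contact_force: [0.2, 0.1, -0.2]
opening: 0.996
finger_force: 0.0
```

```bash
python3 -c "
from h import *
vials();s=ctrl.get_state();q=s['tcp_rot'];th=np.arctan2(2*q[1]**2-1-2*q[2]**2*0,2*q[0]*q[1]);th=np.arctan2(2*q[1]**2-1,2*q[0]*q[1]);print(s['eef_pos'],np.degrees(th))
d=np.array([.6113,.2973])-s['eef_pos'][:2];print('tool dx',d@[-np.sin(th),np.cos(th)],'dy',d@[np.cos(th),np.sin(th)])
t=cv2.imread('pics/lt.png')
for c,u,a in blobs(t,(205,220,250,250),(0,0,130),(180,60,255))[:1]: print('timer',u,a,at('top',u,.063),ext('top',c,.063))
s=cv2.imread('pics/ls.png')
cv2.imwrite('pics/j.png',np.hstack([cv2.resize(t[170:270,130:265],(540,400),interpolation=2),cv2.resize(s[140:220,225:275],(250,400),interpolation=2)]))
"
```

```text
red 0.054 [0.3985 0.3161] 35.5
red 0.06 [0.3982 0.3143] 35.5
top red px [186.1315 237.892 ] expected [185.7817 237.716 ] [185.2237 237.634 ]
[0.5182 0.2785 0.2306]
[0.5182 0.2785 0.2306] -9.963673065154177
tool dx 0.03462113845352466 dy 0.08848420751921672
timer [224.2918 237.1197] 136.5 [0.3979 0.2117] [398.2172 212.4749  64.2764  15.8796  88.7465]
```

View pics/j.png

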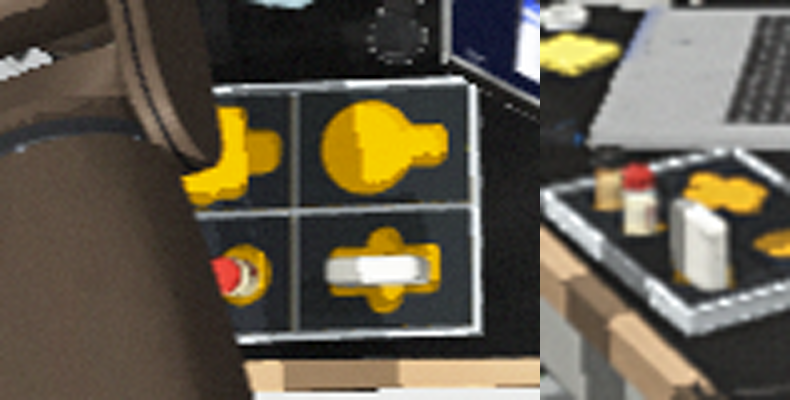

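Both vials and the timer stand in their cut-outs. The timer sits near the middle of its slot and upright in the side view. Next, the filter.

{"method": "send_rows", "body": {
  "steps": [
    [0.018, 0.045, 0, 0, 1],
    [0.035, 0.0885, 0, 0, 1],
    [0.035, 0.0885, 0, 0, 1],
    [0.035, 0.0885, 0.04, 0, 1],
    [0.035, 0.0885, 0.08, 0, 1],
    [0.035, 0.0885, 0.12, 0, 1],
    [0.035, 0.0885, 0.15, 0, 1],
    [0.035, 0.0885, 0.15, 0, 1],
    [0.035, 0.0885, 0.15, 0, 1]
  ],
  "squeeze": 35
}}

```text
time: 26.1
eef_pos: [0.6116, 0.2978, 0.0813]
tcp_rot: [0.766, 0.643, -0.0, -0.0]
contact_force: [1.3, 0.2, 0.5]
opening: 1.002
finger_force: 0.0
```

{"method": "send_rows", "body": {
  "steps": [
    [0, 0, 0.02, 0, 1],
    [0, 0, 0.04, 0, 1],
    [0, 0, 0.058, 0, 1],
    [0, 0, 0.058, 0, 1],
    [0, 0, 0.058, 0, -1],
    [0, 0, 0.058, 0, -1],
    [0, 0, 0.058, 0, -1],
    [0, 0, 0.058, 0, -1],
    [0, 0, 0.058, 0, -1],
    [0, 0, 0.058, 0, -1],
    [0, 0, 0.058, 0, -1]
  ]
}}

```text
time: 27.2
eef_pos: [0.6134, 0.2983, 0.0247]
tcp_rot: [0.766, 0.643, 0.002, 0.001]
contact_force: [-0.6, 0.2, 6.6]
opening: 0.552
finger_force: 36.5
```

{"method": "send_rows", "body": {
  "steps": [
    [0, 0, -0.02, 0, -1],
    [0, 0, -0.05, 0, -1],
    [0, 0, -0.09, 0, -1],
    [0, 0, -0.13, 0, -1],
    [0, 0, -0.13, -4, -1],
    [0, 0, -0.13, -8, -1],
    [0, 0, -0.13, -11, -1],
    [0, 0, -0.13, -11, -1]
  ]
}}

```text
time: 28.0
eef_pos: [0.6117, 0.2976, 0.1521]
tcp_rot: [0.701, 0.713, -0.0, -0.0]
contact_force: [1.1, -0.3, -0.6]
opening: 0.55
finger_force: 36.3
```

{"method": "send_rows", "body": {
  "steps": [
    [0.02, -0.045, 0, 0, -1],
    [0.04, -0.09, 0, 0, -1],
    [0.05, -0.1264, 0, 0, -1],
    [0.05, -0.1264, 0, 0, -1],
    [0.05, -0.1264, 0, 0, -1],
    [0.05, -0.1264, 0.03, 0, -1],
    [0.05, -0.1264, 0.06, 0, -1],
    [0.05, -0.1264, 0.08, 0, -1],
    [0.05, -0.1264, 0.08, 0, -1],
    [0.05, -0.1264, 0.08, 0, -1]
  ]
}}

```text
time: 29.0
eef_pos: [0.4861, 0.3452, 0.0727]
tcp_rot: [0.701, 0.713, 0.0, 0.0]
contact_force: [-0.0, -0.3, -0.4]
opening: 0.552
finger_force: 36.4
```

{"method": "send_rows", "body": {
  "steps": [
    [0, -0.001, 0.01, 0, -1],
    [0, -0.001, 0.02, 0, -1],
    [0, -0.001, 0.029, 0, -1],
    [0, -0.001, 0.035, 0, -1],
    [0, -0.001, 0.038, 0, -1],
    [0, -0.001, 0.041, 0, -1],
    [0, -0.001, 0.041, 0, -1],
    [0, -0.001, 0.041, 0, -1]
  ]
}}

```text
time: 29.8
eef_pos: [0.4837, 0.3456, 0.0327]
tcp_rot: [0.701, 0.713, -0.001, -0.0]
contact_force: [-3.2, -1.4, 3.7]
opening: 0.552
finger_force: 36.9
```

{"method": "send_rows", "body": {
  "steps": [
    [0, 0, 0.002, 0, -1],
    [0, 0, 0.002, 0, -1],
    [0, 0, 0.002, 0, -1]
  ]
}}

```text
time: 30.1
eef_pos: [0.4838, 0.3456, 0.0327]
tcp_rot: [0.701, 0.713, -0.001, -0.0]
contact_force: [-5.9, -4.2, 15.1]
opening: 0.551
finger_force: 37.8
```

{"method": "send_rows", "body": {
  "steps": [
    [0, 0, -0.002, 0, -1],
    [0, 0, -0.002, 0, 0.4],
    [0, 0, -0.002, 0, 0.6],
    [0, 0, -0.002, 0, 0.6],
    [0, 0, -0.002, 0, 0.6],
    [0, 0, -0.03, 0, 0.6],
    [0, 0, -0.07, 0, 0.6],
    [0, 0, -0.11, 0, 0.6],
    [0, 0, -0.15, 0, 0.6],
    [0, 0, -0.19, 0, 1],
    [-0.03, 0, -0.23, 0, 1],
    [-0.06, -0.02, -0.25, 0, 1]
  ]
}}

```text
time: 31.3
eef_pos: [0.4672, 0.2852, 0.2842]
tcp_rot: [0.701, 0.713, 0.003, 0.002]
contact_force: [-0.3, -0.8, 1.1]
opening: 1.001
finger_force: 0.0
```

{"method": "send_rows", "body": {
  "steps": [
    [-0.045, -0.005, 0, 8, 1],
    [-0.09, -0.01, 0, 16, 1],
    [-0.135, -0.015, 0, 24, 1],
    [-0.18, -0.015, 0, 32, 1],
    [-0.225, -0.015, 0, 40, 1],
    [-0.27, -0.015, 0, 48, 1],
    [-0.315, -0.015, 0, 56, 1],
    [-0.36, -0.015, 0, 64, 1],
    [-0.405, -0.015, 0, 72, 1],
    [-0.45, -0.02, 0, 80, 1],
    [-0.49, -0.03, 0, 86, 1],
    [-0.53, -0.04, 0, 86, 1]
  ]
}}

```text
time: 32.5
eef_pos: [0.4335, -0.2472, 0.2793]
tcp_rot: [0.999, 0.043, 0.0, -0.0]
contact_force: [1.0, 0.8, -0.1]
opening: 0.998
finger_force: 0.0
```

```bash
cat > m.py <<'E'
from h import *
import sys
def go(x,y):
    s=ctrl.get_state();q=s['tcp_rot'];th=np.arctan2(2*q[1]**2-1,2*q[0]*q[1])
    d=np.array([x,y])-s['eef_pos'][:2];print(s['eef_pos'],np.degrees(th),'dx',d@[-np.sin(th),np.cos(th)],'dy',d@[np.cos(th),np.sin(th)])
E
python3 -c "
from m import *
vials();go(.4065,-.3155)
t=cv2.imread('pics/lt.png')
for c,u,a in blobs(t,(157,190,250,255),(70,5,90),(120,90,255))[:1]: print('filter',a,ext('top',c,.031),at('top',u,.031))
for c,u,a in blobs(t,(205,220,250,250),(0,0,130),(180,60,255))[:1]: print('timer',u,a,at('top',u,.066),ext('top',c,.066))
s=cv2.imread('pics/ls.png')
cv2.imwrite('pics/k.png',np.hstack([cv2.resize(t[170:270,150:265],(460,400),interpolation=2),cv2.resize(s[140:220,225:285],(300,400),interpolation=2)]))
"
```

```text
red 0.054 [0.3977 0.3198] 53.0
red 0.06 [0.3974 0.318 ] 53.0
top red px [184.7264 238.239 ] expected [185.7817 237.716 ] [185.2237 237.634 ]
[ 0.4329 -0.2493  0.2792]
[ 0.4329 -0.2493  0.2792] -85.32276261823337 dx -0.03172828088609663 dy 0.06378876218907695
filter 4354.5 [442.4415 278.6418 255.7428 176.6674  89.9108] [0.455  0.2571]
timer [223.3603 236.8142] 117.5 [0.3986 0.2135] [398.0682 211.876   64.0426  15.8378  88.7466]
```

View pics/k.png

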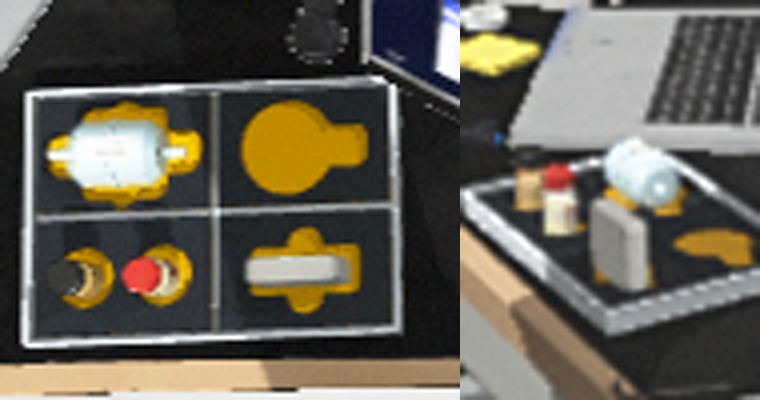

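All five checks so far hold: both vials, the timer and the filter are in their cut-outs. Now the gauge.

{"method": "send_rows", "body": {
  "steps": [
    [-0.02, 0.03, 0, 0, 1],
    [-0.032, 0.064, 0, 0, 1],
    [-0.032, 0.064, 0.03, 0, 1],
    [-0.032, 0.064, 0.07, 0, 1],
    [-0.032, 0.064, 0.11, 0, 1],
    [-0.032, 0.064, 0.15, 0, 1],
    [-0.032, 0.064, 0.18, 0, 1],
    [-0.032, 0.064, 0.2, 0, 1],
    [-0.032, 0.064, 0.2, 0, 1],
    [-0.032, 0.064, 0.2, 0, 1]
  ],
  "squeeze": 50
}}

```text
time: 33.6
eef_pos: [0.4082, -0.3116, 0.0798]
tcp_rot: [0.999, 0.044, -0.0, -0.0]
contact_force: [-0.4, 0.7, 0.1]
opening: 1.001
finger_force: 0.0
```

```bash
python3 -c "
from m import *
go(.4065,-.3155)"
```

```text
[ 0.4082 -0.3116  0.0798] -84.96017909071288 dx -0.0020008286989012824 dy 0.0037826540551098896
```

{"method": "send_rows", "body": {
  "steps": [
    [-0.002, 0.004, 0.02, 0, 1],
    [-0.002, 0.004, 0.04, 0, 1],
    [-0.002, 0.004, 0.055, 0, 1],
    [-0.002, 0.004, 0.062, 0, 1],
    [-0.002, 0.004, 0.062, 0, 1],
    [-0.002, 0.004, 0.062, 0, -1],
    [-0.002, 0.004, 0.062, 0, -1],
    [-0.002, 0.004, 0.062, 0, -1],
    [-0.002, 0.004, 0.062, 0, -1],
    [-0.002, 0.004, 0.062, 0, -1],
    [-0.002, 0.004, 0.062, 0, -1]
  ]
}}

```text
time: 34.7
eef_pos: [0.4071, -0.3172, 0.0193]
tcp_rot: [0.999, 0.044, 0.001, 0.001]
contact_force: [-0.2, 1.0, 6.1]
opening: 0.57
finger_force: 51.8
```

{"method": "send_rows", "body": {
  "steps": [
    [0, 0, -0.01, 0, -1],
    [0, 0, -0.03, 0, -1],
    [0, 0, -0.05, 0, -1],
    [0, 0, -0.05, 0, -1]
  ]
}}

```text
time: 35.1
eef_pos: [0.4076, -0.3178, 0.0706]
tcp_rot: [0.999, 0.044, 0.002, 0.002]
contact_force: [-0.6, -1.3, -1.4]
opening: 0.572
finger_force: 51.8
```

{"method": "send_rows", "body": {
  "steps": [
    [0, 0, -0.04, 0, -1],
    [0, 0, -0.08, 0, -1],
    [0, 0, -0.12, 0, -1],
    [0, 0, -0.16, 0, -1],
    [0, 0, -0.2, 0, -1],
    [0.02, -0.02, -0.21, 0, -1],
    [0.04, -0.06, -0.21, 0, -1],
    [0.048, -0.1, -0.21, -6, -1],
    [0.052, -0.14, -0.21, -12, -1],
    [0.056, -0.18, -0.21, -18, -1],
    [0.06, -0.22, -0.21, -24, -1],
    [0.06, -0.22, -0.21, -24, -1]
  ]
}}

```text
time: 36.3
eef_pos: [0.446, -0.0878, 0.2763]
tcp_rot: [0.967, 0.254, -0.0, -0.001]
contact_force: [0.0, -0.4, -1.5]
opening: 0.571
finger_force: 52.3
```

```bash
python3 -c "
from m import *
go(.45,.12);go(.4863,.2305)"
```

```text
[ 0.446  -0.0878  0.2763] -60.622018720807034 dx 0.10542888423938473 dy -0.17911708236005602
[ 0.446  -0.0878  0.2763] -60.622018720807034 dx 0.19126865600845716 dy -0.2575993961806459
```

{"method": "send_rows", "body": {
  "steps": [
    [0.021, -0.036, 0, -8, -1],
    [0.042, -0.072, 0, -16, -1],
    [0.063, -0.108, 0, -24, -1],
    [0.084, -0.144, 0, -32, -1],
    [0.105, -0.179, 0, -40, -1],
    [0.135, -0.205, 0, -48, -1],
    [0.165, -0.235, 0, -56, -1],
    [0.191, -0.258, 0, -61.5, -1],
    [0.191, -0.258, 0, -61.5, -1],
    [0.191, -0.258, 0.04, -61.5, -1],
    [0.191, -0.258, 0.08, -61.5, -1],
    [0.191, -0.258, 0.12, -61.5, -1]
  ]
}}

```text
time: 37.5
eef_pos: [0.4887, 0.2253, 0.1557]
tcp_rot: [0.705, 0.709, -0.0, 0.0]
contact_force: [-0.1, 0.4, -2.1]
opening: 0.574
finger_force: 52.4
```

{"method": "send_rows", "body": {
  "steps": [
    [0, 0, 0.04, 0, -1],
    [0, 0, 0.08, 0, -1],
    [0, 0, 0.09, 0, -1],
    [0, 0, 0.09, 0, -1],
    [0, 0, 0.09, 0, -1]
  ]
}}

```text
time: 38.0
eef_pos: [0.4902, 0.2264, 0.0693]
tcp_rot: [0.704, 0.71, 0.001, 0.001]
contact_force: [0.0, 0.3, -1.0]
opening: 0.568
finger_force: 52.4
```

```bash
python3 -c "
from m import *
vials();go(.4863,.2305)
t=cv2.imread('pics/lt.png');s=cv2.imread('pics/ls.png')
cv2.imwrite('pics/l.png',np.hstack([cv2.resize(t[170:270,150:265],(460,400),interpolation=2),cv2.resize(s[140:220,225:285],(300,400),interpolation=2)]))
"
```

```text
[0.4908 0.2268 0.0703]
[0.4908 0.2268 0.0703] 0.4807574252359509 dx 0.0037410371045681597 dy -0.0044974178676078815
```

View pics/l.png

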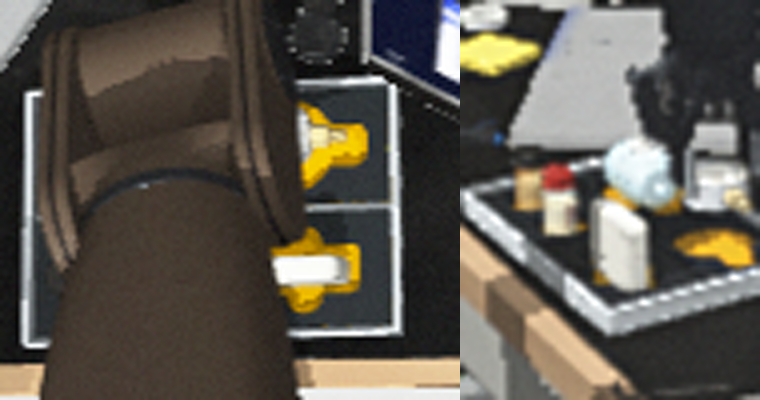

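The gauge hangs over its recess with the stem along the slot. I correct by 4 mm and lower it.

{"method": "send_rows", "body": {
  "steps": [
    [0.004, -0.004, 0, 0, -1],
    [0.004, -0.004, 0.01, 0, -1],
    [0.004, -0.004, 0.02, 0, -1],
    [0.004, -0.004, 0.03, 0, -1],
    [0.004, -0.004, 0.036, 0, -1],
    [0.004, -0.004, 0.04, 0, -1],
    [0.004, -0.004, 0.042, 0, -1],
    [0.004, -0.004, 0.042, 0, -1],
    [0.004, -0.004, 0.042, 0, -1]
  ]
}}

```text
time: 39.0
eef_pos: [0.4838, 0.2302, 0.0273]
tcp_rot: [0.704, 0.71, -0.002, -0.001]
contact_force: [-8.5, -2.6, 14.2]
opening: 0.573
finger_force: 53.9
```

{"method": "send_rows", "body": {
  "steps": [
    [0, 0.001, -0.001, 0, -1],
    [0, 0.001, -0.001, 0, 0.4],
    [0, 0.001, -0.001, 0, 0.6],
    [0, 0.001, -0.001, 0, 0.6],
    [0, 0.001, -0.001, 0, 0.6],
    [0, 0.001, -0.02, 0, 0.6],
    [0, 0.001, -0.06, 0, 0.6],
    [0, 0.001, -0.1, 0, 0.6],
    [0, 0.001, -0.14, 0, 0.6],
    [0, 0.001, -0.19, 0, 0.6],
    [-0.02, -0.01, -0.23, 0, 0.6],
    [-0.06, -0.02, -0.25, 0, 0.6]
  ]
}}

```text
time: 40.2
eef_pos: [0.4665, 0.1713, 0.2805]
tcp_rot: [0.703, 0.711, 0.003, 0.002]
contact_force: [0.5, -0.7, 0.9]
opening: 0.798
finger_force: 0.0
```

{"method": "send_rows", "body": {
  "steps": [
    [-0.045, 0, 0, 0, 0.6],
    [-0.09, 0, 0, 0, 0.6],
    [-0.135, 0, 0, 0, 0.6],
    [-0.18, 0, 0, 0, 0.6],
    [-0.225, 0, 0, 0, 0.6],
    [-0.27, 0, 0, 0, 0.6],
    [-0.315, 0, 0, 0, 0.6],
    [-0.36, 0, 0, 0, 0.6],
    [-0.38, 0, 0, 0, 0.6],
    [-0.38, 0, 0, 0, 0.6],
    [-0.38, 0, 0, 0, 0.6],
    [-0.38, 0, 0, 0, 0.6]
  ]
}}

```text
time: 41.4
eef_pos: [0.4685, -0.2086, 0.2753]
tcp_rot: [0.704, 0.711, 0.0, -0.0]
contact_force: [0.2, 0.1, -0.8]
opening: 0.798
finger_force: 0.0
```

```bash
python3 -c "
from m import *
vials()
t=cv2.imread('pics/lt.png');s=cv2.imread('pics/ls.png')
for c,u,a in blobs(t,(205,192,250,222),(0,0,140),(180,60,255))[:1]: print('gauge case',u,a,at('top',u,.031))
cv2.imwrite('pics/n.png',np.hstack([cv2.resize(t[180:265,150:255],(494,400),interpolation=2),cv2.resize(s[150:220,230:280],(286,400),interpolation=2)]))
"
```

```text
red 0.054 [0.3977 0.3197] 53.5
red 0.06 [0.3974 0.3179] 53.5
top red px [184.7539 238.2118] expected [185.7817 237.716 ] [185.2237 237.634 ]
[ 0.4687 -0.2084  0.2755]
gauge case [219.3204 206.4414] 219.0 [0.4841 0.2327]
```

View pics/n.png

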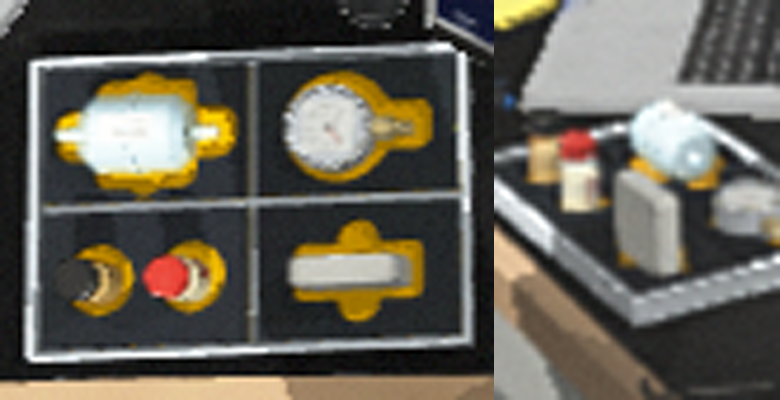

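All five pieces sit in their cut-outs, and each touched down at the same floor height. The tin and spool were not touched, so I hand the job in.

```bash
python3 -c "
from plant import ctrl
print(ctrl.sign_off())"
```

```text
the job is handed in; nothing more can be done
None
```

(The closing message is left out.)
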